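Set the microscope lamp to its fifth step and switch it on

TASK

With a fingertip, push the black selector on the lamp control unit round clockwise, click by click, to setting five, the fifth click after the red off mark, without letting it go past five. Then press the green button fully down with a fingertip and let it come up again. Push gently, do not pinch, lift or shove anything, and leave the red button and the specimens and glassware around the unit alone.

Things in the scene. Friction and masses are not known exactly. Their poses are not given: they have to be found in the camera images.
- lamp_unit: Cream lamp control unit, a loose but heavy (about 2.4 kg) box on rubber feet: 170 mm (its x) by 250 mm (its y), top face 75 mm above the bench. Origin at the centre of its underside, z up, front towards -x. On top: the selector, 55 mm towards +y, and two buttons towards -y. Not to be lifted, tipped or shoved.
- selector (a joint): Selector angle in rad: 0 at the off stop, growing clockwise seen from above. Nine click positions (settings 0 to 8) 0.5236 rad (30 degrees) apart: five is 2.618. Starts in one of settings 0 to 3. At angle q the pointer points at 120 degrees minus q from the unit's +x towards its +y. Leaving a setting takes about 0.13 N m; just past halfway it snaps on into the next, ahead of the finger.
- selector_center (a point): On the selector's vertical turning axis, at the top of its flat black disc (radius 44 mm), 87 mm above the bench. On the disc stand a round hub (radius 16 mm, 26 mm high) and the pointer bar, 12 mm wide, 24 mm high, from the hub out to the disc's rim; the finger pushes the bar's flank (about 4 N).
- selector_tip (a point): Outer end of the pointer bar, 44 mm from the axis, at the bar's top (111 mm above the bench), mid-width. A white stripe runs along the bar. On the unit's top, 55 mm from the axis, a red bar marks off (setting 0) and a white dot each of the other eight settings in turn.
- lamp_on (a joint): Travel of the green button in m: 0 up, 0.006 fully down; it springs back. Fully down takes 4 N.
- lamp_on_top (a point): Centre of the top of the green round button (radius 13 mm), on the unit's top 38 mm towards its +x and 65 mm towards its -y; pressed straight down.
- lamp_off (a joint): Travel of the red button in m, built like the green one. Not to be pressed.
- lamp_off_top (a point): Centre of the top of the red button (radius 13 mm), 76 mm from the green one, nearer the unit's front.
- beaker: Bystander: empty glass beaker, 76 mm across, 95 mm high; origin at the centre of its underside, z up.
- nodule: Bystander: reddish-brown round fossil, 76 mm across, 44 mm high; origin at the centre of its underside.
- fossil_disc: Bystander: flat bone-coloured fossil disc, 110 mm across, 14 mm high; origin at the centre of its underside.
- vertebra: Bystander beside the unit, on its +y side: small vertebra, about 90 by 78 mm, 34 mm high; origin under its round body.
- petri: Bystander beside the unit, on its -y side: round glass dish, 88 mm across, 15 mm high; origin at the centre of its underside.

How it is judged:
By the outcome, as a careful person would: the job done as asked, in the order asked, and still so for the second after the job is handed in, with the robot touching nothing.
It also fails if it takes over 51 s, if anything falls off the work surface, if the arm or the gripper's body presses on something with over 40 N, if the wrist force passes 120 N, or if a joint passes its speed limit or range.

ROBOT

A 7-joint arm with a two-finger parallel gripper is mounted at the origin on the work surface. World frame = base frame: x ahead of the robot, y to its left, z up, the work surface at z = 0. Lengths are in m, angles in rad, forces in N, time in s.
With the tool pointing down it reaches from about 0.4 to 0.85 m from the base axis. Payload 10.4 kg.
Tool frame: the origin (TCP) lies at the centre of the arm's flange, where the gripper is bolted on; the fingertips stand 173 mm ahead of it and the grasp point (between the pads) lies 155 mm ahead of it (manip.tips_ahead is the distance from the TCP to the fingertips, in m); z points along the fingers, y is the line along which they close (so a half turn about z gives the same grasp; the last joint's range is limited). The gripper opens to 85 mm and grips with 20 to 120 N. Pads are 22 mm wide; open, the fingers measure 114 mm over their backs; the gripper's body (76 mm by 85 mm) begins 54 mm behind the grasp point. The pads swing forward as they close: fully open they stand 13 mm farther back than shut.
Start: joints at [1.107, 0.332, -0.065, 1.46, 0.022, 1.35, -0.088], TCP at [0.267, -0.565, 0.405] pointing down, gripper open.
Joint ranges: [-2.6, 2.6], [-0.5, 2.12], [-1.47, 1.34], [0.16, 2.42], [-1.27, 4.41], [0.06, 2.06], [-2.6, 2.6]. Speed limits (rad/s): [2.22, 2.22, 2.79, 2.79, 3.14, 3.14, 3.14].

INTERFACE

Orientations are given as a rotation vector (axis times angle).
In Python, from station import manip, eyes, order, finder gives the robot as it stands.
- The arm moves only by the tool carry_out, never from a script. Its argument "commands" is a list of rows, each a list of 4 numbers: the shift along the tool's x, y, z in cm, then the turn about the tool's z in rad. A call has 1 to 5 rows; each row is the pose to reach, as a shift and turn from the pose commanded when the call began, along the tool's axes at that moment; what a row does not reach only later rows make up. A row lasts 1/10 s, in which the tool goes at most 50 mm and 8.59 degrees, less where a joint would pass 70% of its speed; a pose out of reach is approached as far as the arm can. A call with a gripper value outside its range is refused whole. "hand" is the opening in per cent of the stroke, from 0 (shut) to 100 (fully open), set as the call begins (left out, the last holds). The fingers move at their own pace and stop on an object; the grip force is fixed at half the most. Time passes only in rows, so rows that repeat a pose let the fingers close. It gives the time, the measured TCP pose, the force, the opening and the grip force at its end, in the units of the state.
- manip.get_state(): the state, without advancing time (a new reading comes with each control period).
- eyes.camera(name): name is "side" or "top"; returns the picture (420x560x3 uint8, red, green, blue); there is no depth.
- eyes.camera_model(name): a dict with "mtx" (3x3 intrinsics, pixels), "k1" (the pictures are not rectified: a ray, as slopes to the right and down, at radius r is drawn at 1 + k1 r^2 times it, then the intrinsics apply), "eye" and "orientation" of the camera in the world. Camera axes: x right, y down, z forward; pixel columns grow to the right and rows downward; lengths in m; the calibration is good to about 2 mm. A picture is of the moment at which its call begins. camera_model takes no time and is no camera call.
- order.job_done(): hands the job in; it is judged then, once.
Trained networks look in the newest picture that a camera, given by its name, has taken for a name from the list of things; names that differ only in an ending like _2 or _b are one class to them, and where a whole thing is asked for, a point or a joint stands for the part that bears it (a point fixed in the world has none). Each returns a list of dicts, best first, with "conf" (0 to 1); they miss things now and then, are a little off and sometimes report something else, mostly with a low value. They report only what shows in the picture. A call takes as long as a camera call.
- finder.masks_of(camera, label): "pixels" (420x560 bool, what is visible of it) and "at" ([column, row] in pixels, amid what is visible of it).
- finder.mark_of(camera, label): "at" ([column, row] in pixels: a listed point, or the origin of a listed thing).
The state is a dict: "time_s": time; "q": joint angles; "joint_vel": joint speeds; "joint_efforts": joint torques, N m; "eef_pos": TCP position; "ee_rot": TCP orientation; "ft_force": force on the tool from outside, world axes, zero at the start; "moment": the same for the moment, N m; "finger_gap": opening from 0.0 (shut) to 1.0 (fully open); "grasp_force": force on a finger pad.
Only numpy, scipy, OpenCV 4.12 (cv2) and the standard library are available. Lean on these libraries where they do the work, as an engineer would, in place of code of your own. Each camera call takes 0.05 s, during which the arm holds its last target. There are 200 camera calls.

## Working session

There is one attempt and no reset: what is moved stays moved. The work goes in short steps, Python scripts to look and compute and a tool call to move; the robot and the scene stay as the last step left them, time stands still between calls to the robot, and variables do not carry over. Pictures are saved under pics/ and viewed, at most 10 in all, crops included, and the job is handed in when it is done.

Besides the shell and the picture viewer there is one more tool, called after "Request:" in YAML: its name, and indented under it one key for each argument. carry_out: Moves the arm, as the interface text tells. Its arguments: {"type":"object","properties":{"commands":{"type":"array","items":{"type":"array","items":{"type":"number"}}},"hand":{"type":"number"}},"required":["commands"]}

```bash
mkdir -p pics; cat > h.py <<'E'
import numpy as np, cv2
from scipy.spatial.transform import Rotation as R
from station import manip, eyes, order, finder
def ori(o):
    o=np.array(o,float)
    return o if o.shape==(3,3) else (R.from_rotvec(o).as_matrix() if o.size==3 else R.from_quat(o).as_matrix())
def ray(cam,px):
    m=eyes.camera_model(cam);K=np.array(m["mtx"]);k=m["k1"]
    d=cv2.undistortPoints(np.array([[px]],float),K,np.array([k,0,0,0.]))[0,0]
    return np.array(m["eye"]),ori(m["orientation"])@np.array([d[0],d[1],1])
def atz(cam,px,z):
    e,d=ray(cam,px);return e+d*(z-e[2])/d[2]
def tri(p1,p2):
    a,b=ray("side",p1);c,d=ray("top",p2);s=np.linalg.lstsq(np.c_[b,-d],c-a,rcond=None)[0]
    return (a+b*s[0]+c+d*s[1])/2, np.linalg.norm(a+b*s[0]-c-d*s[1])
def snap(cam,name):
    im=eyes.camera(cam);cv2.imwrite(f"pics/{name}.png",im[:,:,::-1]);return im
E
python3 - <<'E'
from h import *
np.set_printoptions(precision=4,suppress=True)
for c in("top","side"):
    snap(c,c+"0");m=eyes.camera_model(c);print(c,m["eye"],m["orientation"],m["k1"])
    for l,z in(("lamp_unit",0),("selector_center",.087),("selector_tip",.111),("lamp_on_top",None),("lamp_off_top",None)):
        r=finder.mark_of(c,l)
        for x in r[:2]:print(l,round(x["conf"],2),x["at"],atz(c,x["at"],z if z is not None else .083))
s=manip.get_state();print(s["eef_pos"],s["ee_rot"],s["time_s"],s["ft_force"],R.from_rotvec(s["ee_rot"]).as_matrix(),manip.tips_ahead)
E
```

```text
top [0.3976 0.0344 1.0916] [-2.1325  2.1665 -0.1853] -0.026028982246088045
lamp_unit 0.56 [267.3, 247.5] [0.4796 0.054  0.    ]
selector_center 0.97 [237.4, 254.7] [0.4584 0.1178 0.087 ]
selector_tip 0.77 [222.0, 246.4] [0.4751 0.1486 0.111 ]
lamp_on_top 0.66 [287.8, 223.9] [0.525  0.0065 0.083 ]
lamp_off_top 0.48 [300.1, 258.3] [ 0.4486 -0.0191  0.083 ]
side [ 0.2848 -0.3792  0.5716] [-2.2902  0.5943 -0.2698] 0.03589696580898896
selector_center 0.55 [229.3, 202.0] [0.4677 0.1096 0.087 ]
selector_tip 0.86 [222.5, 171.9] [0.4812 0.1653 0.111 ]
lamp_on_top 0.44 [288.7, 227.3] [0.5315 0.0085 0.083 ]
lamp_on_top 0.34 [227.2, 204.5] [0.4632 0.1095 0.083 ]
lamp_off_top 0.47 [254.7, 246.4] [ 0.4618 -0.0016  0.083 ]
[ 0.2667 -0.5652  0.4047] [ 3.0655  0.6868 -0.    ] 0.6 [ 0.1164 -0.8319  0.6826] [[ 0.9044  0.4267 -0.    ]
 [ 0.4267 -0.9044 -0.0001]
 [-0.      0.     -1.    ]] 0.1734
```

View pics/top0.png

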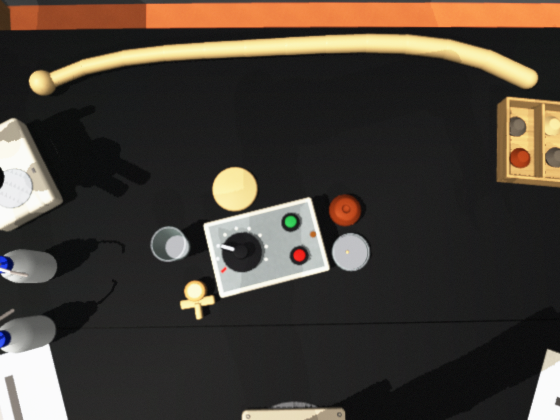

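View pics/side0.png

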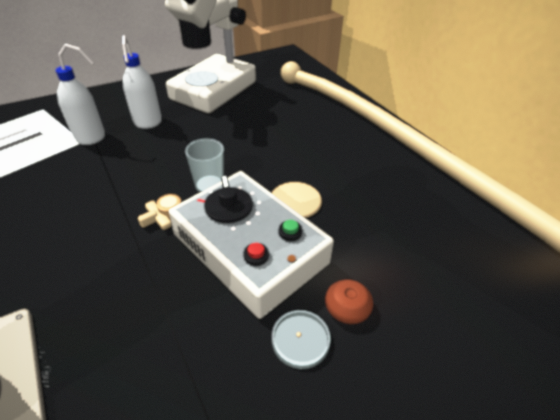

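```bash
python3 - <<'E'
from h import *
np.set_printoptions(precision=4,suppress=True)
im=snap("top","t1");c=im[180:315,185:375]
cv2.imwrite("pics/c1.png",cv2.resize(c,None,fx=4,fy=4,interpolation=cv2.INTER_CUBIC)[:,:,::-1])
hsv=cv2.cvtColor(im,cv2.COLOR_RGB2HSV)
def blob(msk,z,nm):
    n,l,s,ce=cv2.connectedComponentsWithStats(msk.astype(np.uint8))
    for i in range(1,n):
        x,y=ce[i]
        if s[i,4]>5 and 200<x<330 and 195<y<300: print(nm,s[i,4],ce[i],atz("top",ce[i],z))
h,S,v=hsv[...,0],hsv[...,1],hsv[...,2]
blob((h>45)&(h<85)&(S>120)&(v>60),.083,"green")
blob(((h<8)|(h>172))&(S>140)&(v>90),.083,"red")
r=finder.masks_of("top","lamp_unit")
m=r[0]["pixels"].astype(np.uint8);print(r[0]["conf"],m.sum())
p=np.argwhere(m)[:,::-1].astype(float)
w=np.array([atz("top",q,.075)[:2] for q in p],np.float32)
print(cv2.minAreaRect(w*1000))
for cm in("side",):
    im=snap(cm,"s1");hsv=cv2.cvtColor(im,cv2.COLOR_RGB2HSV);h,S,v=hsv[...,0],hsv[...,1],hsv[...,2]
    for nm,k in(("g",(h>45)&(h<85)&(S>120)&(v>60)),("r",((h<8)|(h>172))&(S>140)&(v>90))):
        n,l,s,ce=cv2.connectedComponentsWithStats(k.astype(np.uint8))
        for i in range(1,n):
            if s[i,4]>8: print(nm,s[i,4],ce[i],atz(cm,ce[i],.083))
r=finder.masks_of("top","selector_center")
for x in r[:2]: print(x["conf"],x["at"],x["pixels"].sum())
for l in("beaker","fossil_disc","vertebra","nodule","petri"):
    r=finder.mark_of("top",l); print(l,[(round(x["conf"],2),atz("top",x["at"],0)) for x in r[:1]])
E
```

```text
green 130 [290.0462 221.2462] [0.5308 0.0014 0.083 ]
red 130 [298.8769 254.8154] [ 0.4563 -0.0166  0.083 ]
red 11 [223.2727 269.6364] [0.4267 0.1489 0.083 ]
0.94 8550Traceback (most recent call last):
  File "<stdin>", line 17, in <module>
  File "h.py", line 12, in atz
    e,d=ray(cam,px);return e+d*(z-e[2])/d[2]
        ~~~^^^^^^^^
  File "h.py", line 8, in ray
    m=eyes.camera_model(cam);K=np.array(m["mtx"]);k=m["k1"]
ValueError: time passes only in moves, steps and waits
```

View pics/c1.png

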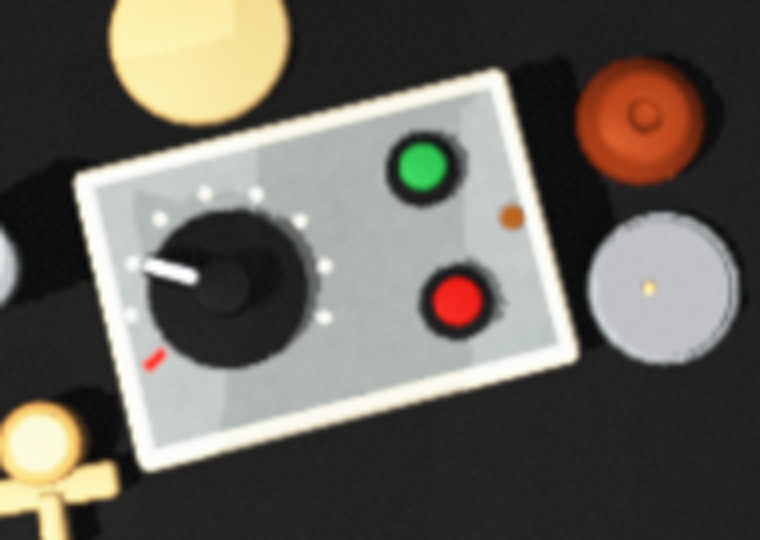

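```bash
cat >> h.py <<'E'
_cm={c:eyes.camera_model(c) for c in("side","top")}
def ray(cam,px):
    m=_cm[cam];d=cv2.undistortPoints(np.array([[px]],float),np.array(m["mtx"]),np.array([m["k1"],0,0,0.]))[0,0]
    return np.array(m["eye"]),ori(m["orientation"])@np.array([d[0],d[1],1])
def goto(p,yaw):
    """shift (cm, tool axes) and turn for TCP p with tool x at world yaw (deg)"""
    s=manip.get_state();M=R.from_rotvec(s["ee_rot"]).as_matrix()
    cur=np.degrees(np.arctan2(M[1,0],M[0,0]))
    print("shift",np.round(M.T@(np.array(p)-s["eef_pos"])*100,2),"turn",round(np.radians((cur-yaw+180)%360-180),3))
E
python3 - <<'E'
from h import *
from scipy.optimize import least_squares
np.set_printoptions(precision=4,suppress=True)
cr=lambda x,y:((x+.5)/4-.5+185,(y+.5)/4-.5+180)
obs=[]
for p,u in(((80,178),(85,125)),((497,72),(85,-125)),((577,355),(-85,-125)),((147,468),(-85,125))): obs.append((atz("top",cr(*p),.075)[:2],u))
dots=[(155,360),(130,315),(133,263),(160,219),(206,194),(256,194),(300,220),(325,266),(324,317)]
for k,p in enumerate(dots):
    a=np.radians(120-30*k);obs.append((atz("top",cr(*p),.0755)[:2],(55*np.cos(a),55+55*np.sin(a))))
obs.append((atz("top",(290.05,221.25),.085)[:2],(38,-65)));obs.append((atz("top",(298.9,254.8),.085)[:2],(-38,-65)))
obs.append((atz("top",cr(228,288),.087)[:2],(0,55)))
O=np.array([o[0] for o in obs]);U=np.array([o[1] for o in obs])/1000
def pr(x,u):c,s=np.cos(x[2]),np.sin(x[2]);return u@np.array([[c,s],[-s,c]])+x[:2]
f=least_squares(lambda x:(pr(x,U)-O).ravel(),[.48,.05,.23],loss="soft_l1",f_scale=.002)
x=f.x;print("pose",x[:2],np.degrees(x[2]));print((np.linalg.norm(pr(x,U)-O,axis=1)*1000).round(1))
C=pr(x,np.array([[0,.055]]))[0];G=pr(x,np.array([[.038,-.065]]))[0];print("C",C,"G",G)
im=eyes.camera("side");hsv=cv2.cvtColor(im,cv2.COLOR_RGB2HSV);h,S,v=hsv[...,0],hsv[...,1],hsv[...,2]
n,l,s,ce=cv2.connectedComponentsWithStats(((h>45)&(h<85)&(S>120)&(v>60)).astype(np.uint8))
for i in range(1,n):
    if s[i,4]>8: print("side g",ce[i],atz("side",ce[i],.085),tri(ce[i],(290.05,221.25)))
tip=atz("top",cr(146,267),.111)[:2]-C;print("tip ang",np.degrees(np.arctan2(tip[1],tip[0])-x[2]),np.linalg.norm(tip))
eyes.camera("top")
for q in("beaker","fossil_disc","vertebra"):
    r=finder.mark_of("top",q); print(q,[(round(y["conf"],2),atz("top",y["at"],0)) for y in r[:1]])
a=np.radians(60)+x[2];p=C+.033*np.array([np.cos(a),np.sin(a)])+.032*np.array([-np.sin(a),np.cos(a)])
print("approach",p);goto([*p,.30],np.degrees(a));print(manip.get_state()["time_s"])
E
```

```text
pose [0.4777 0.0557] 13.727786356913052
[6.2 6.  3.6 4.4 0.7 0.8 0.3 0.2 0.7 0.2 0.1 0.7 0.4 0.5 0.1 0.6]
C [0.4647 0.1091] G [0.5301 0.0015]
side g [290.2706 226.9471] [0.5332 0.0064 0.085 ] (array([0.5299, 0.0016, 0.0911]), np.float64(0.0003854406846061864))
tip ang 61.962910613485484 0.04265031955752956
beaker [(0.74, array([0.4829, 0.2674, 0.    ]))]
fossil_disc [(0.81, array([0.626 , 0.1353, 0.    ]))]
vertebra [(0.79, array([0.3825, 0.2215, 0.    ]))]
approach [0.4432 0.1497]
shift [ 46.47 -57.13  10.47] turn -0.846
0.95
```

Request:
carry_out:
  commands:
    - [3.6,-2.8,0,0]
    - [7.2,-5.6,0,0]
    - [10.8,-8.4,0,0]
    - [14.4,-11.2,0,0]
    - [18,-14,0,0]
  hand: 0

```text
time_s: 1.45
eef_pos: [0.3703, -0.36, 0.4049]
ee_rot: [3.065, 0.687, 0.0]
ft_force: [0.1, 0.1, 0.1]
finger_gap: 0.146
grasp_force: 0.0
```

Request:
carry_out:
  commands:
    - [3.5,-2.8,0,0]
    - [7,-5.6,0,0]
    - [10.5,-8.4,0,0]
    - [14,-11.2,0,0]
    - [14,-11.2,0,0]

```text
time_s: 1.95
eef_pos: [0.4509, -0.1948, 0.4053]
ee_rot: [-3.062, -0.7, -0.003]
ft_force: [-0.8, -0.1, 0.6]
finger_gap: 0.002
grasp_force: 0.0
```

```bash
python3 - <<'E'
from h import *
print(manip.get_state()); goto([.4432,.1497,.31],73.7)
E
```

```text
{'time_s': 1.95, 'q': array([ 0.6878264 ,  0.05828893, -0.38397327,  1.78649023,  0.02097027,
        1.29981398, -0.82213076]), 'joint_vel': array([ 0.05243424,  0.00750982,  0.09487972, -0.0001343 ,  0.03112009,
        0.00206477,  0.08833945]), 'joint_efforts': array([-1.11309338e+00, -4.07861245e+01, -1.67336605e+00, -3.83621550e+01,
       -5.77559404e-02, -2.02509103e-02, -1.51002321e+00]), 'eef_pos': array([ 0.45092954, -0.19484382,  0.40525327]), 'ee_rot': array([-3.06174429e+00, -7.00450651e-01, -3.03558696e-03]), 'ft_force': array([-0.7651279 , -0.07255508,  0.61384398]), 'moment': array([-0.03009318, -0.0126677 ,  0.01634188]), 'grasp_force': 0.0, 'finger_gap': 0.0021882415054843164}
shift [ 14.26 -31.36   9.56] turn -0.836
```

Request:
carry_out:
  commands:
    - [2,-4.4,0,-0.13]
    - [4,-8.8,0,-0.26]
    - [6,-13.2,0,-0.39]
    - [8,-17.6,0,-0.52]
    - [10,-22,0,-0.65]

```text
time_s: 2.45
eef_pos: [0.4447, 0.0423, 0.405]
ee_rot: [2.681, 1.636, 0.001]
ft_force: [0.2, -0.3, 0.5]
finger_gap: 0.002
grasp_force: 0.0
```

```bash
python3 - <<'E'
from h import *
print(manip.get_state()["q"]); goto([.4432,.1497,.30],73.7)
E
```

```text
[ 0.45645221 -0.03795561 -0.62909445  1.87488661 -0.02242759  1.29663831
 -0.64145293]
shift [ 9.48 -5.06 10.49] turn -0.191
```

Request:
carry_out:
  commands:
    - [3.2,-1.7,0,-0.07]
    - [6.4,-3.4,0,-0.14]
    - [9.5,-5.1,3,-0.19]
    - [9.5,-5.1,7,-0.19]
    - [9.5,-5.1,9.5,-0.19]

```text
time_s: 2.95
eef_pos: [0.4431, 0.1491, 0.3076]
ee_rot: [-2.517, -1.88, 0.002]
ft_force: [0.3, -1.5, 0.3]
finger_gap: -0.001
grasp_force: 0.0
```

```bash
python3 - <<'E'
from h import *
s=manip.get_state();print(s["q"],s["eef_pos"]); goto([.4432,.1497,.268],73.7)
a=snap("top","t2");b=snap("side","s2")
u=lambda i,r0,c0:cv2.resize(i[r0:r0+150,c0:c0+100],None,fx=4,fy=4,interpolation=cv2.INTER_CUBIC)
cv2.imwrite("pics/c2.png",np.hstack([u(a,180,190),u(b,120,180)])[:,:,::-1])
E
```

```text
[ 0.30370804  0.13274513 -0.76116262  1.94986418  0.10236674  1.09873846
 -0.78757627] [0.44308789 0.14914884 0.30762594]
shift [ 0.06 -0.    3.96] turn -0.003
```

View pics/c2.png

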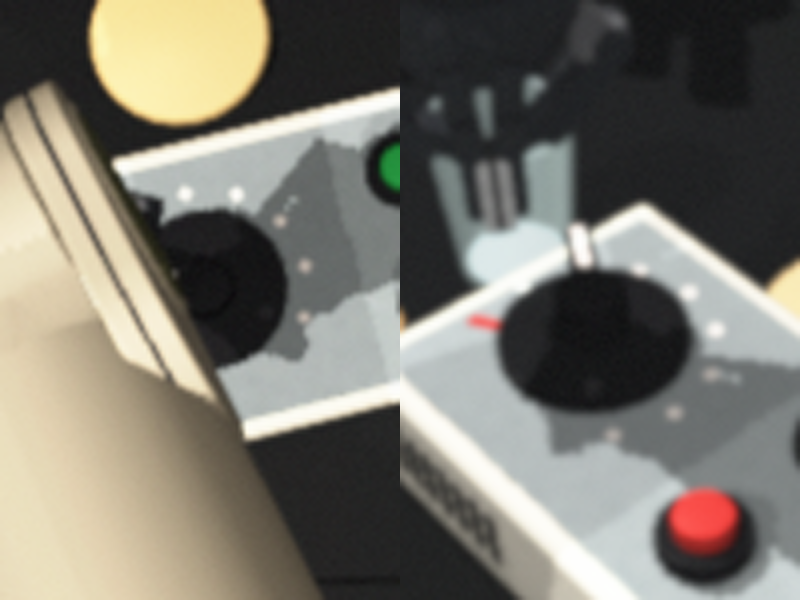

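Side crop shows the shut fingertips (about 495,190) hanging left/behind the white pointer stripe (580,245), clear of the disc and beaker; the top view is blocked by the arm. Descending.

Request:
carry_out:
  commands:
    - [0.1,0,1,0]
    - [0.1,0,2,0]
    - [0.1,0,3,0]
    - [0.1,0,3.8,0]
    - [0.1,0,3.8,0]

```text
time_s: 3.55
eef_pos: [0.4438, 0.1494, 0.2708]
ee_rot: [-2.519, -1.877, 0.002]
ft_force: [0.0, 0.7, -0.3]
finger_gap: -0.001
grasp_force: 0.0
```

```bash
cat > k.py <<'E'
from h import *
C=np.array([.4647,.1091]);Y=13.7
def fp(ang,off,r=.033,z=.268):
    a=np.radians(ang+Y);p=C+r*np.array([np.cos(a),np.sin(a)])+off*np.array([-np.sin(a),np.cos(a)])
    print(ang,off,end=" ");goto([*p,z],ang+Y)
def stat():
    s=manip.get_state();a=None;print(s["time_s"],s["eef_pos"].round(4),s["ft_force"].round(2),s["q"].round(2))
    M=R.from_rotvec(s["ee_rot"]).as_matrix();t=np.arctan2(M[1,0],M[0,0]);d=s["eef_pos"][:2]-C
    print("yaw",np.degrees(t)-Y,"r",d@[np.cos(t),np.sin(t)],"off",d@[-np.sin(t),np.cos(t)])
E
python3 - <<'E'
from k import *
stat()
for o in(.026,.022,.0205): fp(60,o)
for a in(55,50,45,40,35,30): fp(a,.0205)
E
```

```text
3.55 [0.4438 0.1494 0.2708] [ 0.05  0.72 -0.31] [ 0.28  0.19 -0.75  1.99  0.15  1.02 -0.83]
yaw 59.6833411779476 r 0.032626229519267365 off 0.03155130397544267
60 0.026 shift [0.02 0.54 0.27] turn -0.006
60 0.022 shift [0.03 0.94 0.27] turn -0.006
60 0.0205 shift [0.03 1.09 0.27] turn -0.006
55 0.0205 shift [0.19 1.38 0.27] turn 0.082
50 0.0205 shift [0.34 1.69 0.27] turn 0.169
45 0.0205 shift [0.45 2.01 0.27] turn 0.256
40 0.0205 shift [0.54 2.34 0.27] turn 0.344
35 0.0205 shift [0.59 2.67 0.27] turn 0.431
30 0.0205 shift [0.62 3.01 0.27] turn 0.518
```

Request:
carry_out:
  commands:
    - [0,0.25,0.2,0]
    - [0,0.5,0.2,0]
    - [0,0.7,0.2,0]
    - [0,0.9,0.2,0]
    - [0,0.9,0.2,0]

```text
time_s: 4.05
eef_pos: [0.453, 0.1469, 0.2698]
ee_rot: [2.519, 1.877, 0.001]
ft_force: [-0.0, -0.3, -0.1]
finger_gap: -0.003
grasp_force: 0.0
```

Request:
carry_out:
  commands:
    - [0,0.1,0,0]
    - [0,0.2,0,0]
    - [0,0.3,0,0]
    - [0,0.3,0,0]

```text
time_s: 4.45
eef_pos: [0.4555, 0.1462, 0.2697]
ee_rot: [-2.519, -1.877, 0.0]
ft_force: [-0.5, -0.2, 0.7]
finger_gap: -0.003
grasp_force: 0.4
```

```bash
python3 - <<'E'
from k import *
stat()
for a in(55,50,46,43,40): fp(a,.0205)
E
```

```text
4.45 [0.4555 0.1462 0.2697] [-0.45 -0.16  0.69] [ 0.28  0.21 -0.74  1.96  0.17  1.03 -0.83]
yaw 59.68720375350813 r 0.03295030329795863 off 0.019402067704740858
55 0.0205 shift [0.16 0.17 0.17] turn 0.082
50 0.0205 shift [0.3  0.47 0.17] turn 0.169
46 0.0205 shift [0.4  0.73 0.17] turn 0.239
43 0.0205 shift [0.45 0.92 0.17] turn 0.291
40 0.0205 shift [0.5  1.12 0.17] turn 0.344
```

Request:
carry_out:
  commands:
    - [0,0.1,0,0]
    - [0,0.2,0,0]
    - [0,0.2,0,0]

```text
time_s: 4.75
eef_pos: [0.4568, 0.1461, 0.2695]
ee_rot: [-2.517, -1.877, 0.003]
ft_force: [-6.3, 0.5, 4.2]
finger_gap: -0.002
grasp_force: 3.5
```

Request:
carry_out:
  commands:
    - [0,0.1,0,0]
    - [0,0.2,0,0]
    - [0,0.2,0,0]

```text
time_s: 5.05
eef_pos: [0.4594, 0.1453, 0.2697]
ee_rot: [-2.519, -1.877, -0.001]
ft_force: [-0.9, 1.0, 0.1]
finger_gap: 0.0
grasp_force: 1.0
```

Request:
carry_out:
  commands:
    - [0,0.1,0,0]
    - [0,0.2,0,0]
    - [0,0.2,0,0]

```text
time_s: 5.35
eef_pos: [0.4617, 0.1441, 0.2698]
ee_rot: [2.519, 1.876, 0.0]
ft_force: [-0.3, 0.8, -0.2]
finger_gap: 0.0
grasp_force: 0.1
```

```bash
python3 - <<'E'
from k import *
stat()
b=snap("side","s3")
print([(round(x["conf"],2),x["at"]) for x in finder.mark_of("side","selector_tip")])
cv2.imwrite("pics/c3.png",cv2.resize(b[120:250,170:320],None,fx=4,fy=4,interpolation=cv2.INTER_CUBIC)[:,:,::-1])
E
```

```text
5.35 [0.4617 0.1441 0.2698] [-0.31  0.85 -0.21] [ 0.28  0.23 -0.74  1.95  0.18  1.03 -0.83]
yaw 59.663997777713035 r 0.03270029625353073 off 0.01291918264662488
[(0.56, [229.3, 174.3])]
```

View pics/c3.png

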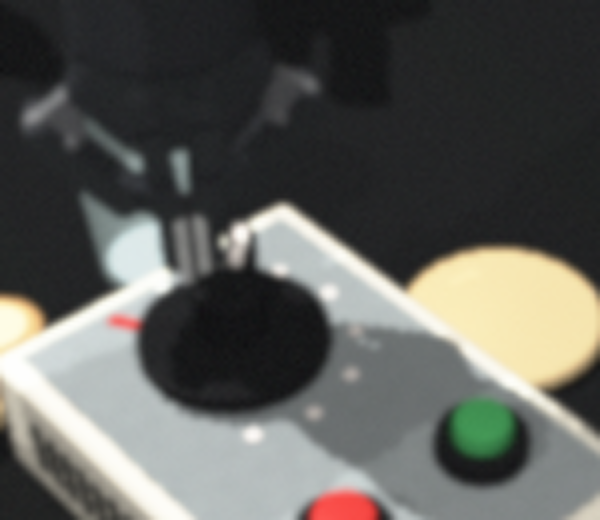

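```bash
cat >> k.py <<'E'
def tip(show=True):
    eyes.camera("side")
    for x in finder.mark_of("side","selector_tip")[:2]:
        p=atz("side",x["at"],.111)[:2]-C;print("tip",round(x["conf"],2),x["at"],"ang",np.degrees(np.arctan2(p[1],p[0]))-Y,"r",np.linalg.norm(p))
def proj(P):
    m=_cmx["side"];M=ori(m["orientation"]);v=M.T@(np.array(P)-m["eye"])
    d=v[:2]/v[2];d=d*(1+m["k1"]*(d@d));return (np.array(m["mtx"])@[*d,1])[:2]
from h import _cm as _cmx
E
python3 - <<'E'
from k import *
tip()
for a in(60,45,30,0,-30,-60):
    t=np.radians(a+Y);print(a,proj([*(C+.044*np.array([np.cos(t),np.sin(t)])),.111]).round(1))
E
```

```text
60 [223.5 176.9]
45 [229.9 176.5]
30 [236.1 177.3]
0 [246.3 181.7]
-30 [251.8 189.2]
-60 [250.7 197.9]
```

```bash
python3 - <<'E'
from k import *
for a in(50,45,42,40): fp(a,.0195)
E
```

```text
50 0.0195 shift [ 0.32 -0.06  0.17] turn 0.169
45 0.0195 shift [0.43 0.26 0.17] turn 0.256
42 0.0195 shift [0.48 0.45 0.17] turn 0.308
40 0.0195 shift [0.5  0.58 0.17] turn 0.343
```

Request:
carry_out:
  commands:
    - [0.3,-0.05,0.1,0.12]
    - [0.32,0,0.1,0.17]
    - [0.43,0.25,0.1,0.25]
    - [0.48,0.45,0.1,0.31]
    - [0.48,0.45,0.1,0.31]

```text
time_s: 6.05
eef_pos: [0.4672, 0.1476, 0.2687]
ee_rot: [2.779, 1.464, 0.0]
ft_force: [1.1, 0.8, -0.3]
finger_gap: -0.001
grasp_force: 0.0
```

```bash
python3 - <<'E'
from k import *
stat();tip()
for a in(38,34,30): fp(a,.0195)
E
```

```text
6.05 [0.4672 0.1476 0.2687] [ 1.09  0.8  -0.3 ] [ 0.24  0.23 -0.7   1.94  0.18  1.03 -1.14]
yaw 41.852234325093875 r 0.033158019176965134 off 0.01965420708685994
tip 0.75 [235.4, 172.5] ang 36.2012521843253 r 0.056768704999768375
tip 0.32 [247.7, 251.0] ang -114.7336470928561 r 0.13790579052223065
38 0.0195 shift [0.11 0.27 0.07] turn 0.07
34 0.0195 shift [0.23 0.51 0.07] turn 0.14
30 0.0195 shift [0.32 0.76 0.07] turn 0.21
```

Request:
carry_out:
  commands:
    - [0.11,0.27,0,0.07]
    - [0.23,0.51,0,0.14]
    - [0.32,0.76,0,0.21]
    - [0.32,0.76,0,0.21]

```text
time_s: 6.55
eef_pos: [0.475, 0.1461, 0.2686]
ee_rot: [-2.917, -1.167, 0.0]
ft_force: [-0.5, 0.3, 0.0]
finger_gap: 0.0
grasp_force: 0.2
```

```bash
python3 - <<'E'
from k import *
stat();tip()
for a in(26,22,18,15,12): fp(a,.0195)
E
```

```text
6.55 [0.475  0.1461 0.2686] [-0.48  0.33  0.05] [ 0.21  0.24 -0.66  1.92  0.17  1.03 -1.34]
yaw 29.903773224430036 r 0.03301717818037937 off 0.0196777021895318
tip 0.97 [237.6, 175.2] ang 29.41315764168125 r 0.050391668783529665
26 0.0195 shift [0.13 0.26 0.07] turn 0.071
22 0.0195 shift [0.24 0.5  0.07] turn 0.141
18 0.0195 shift [0.33 0.75 0.07] turn 0.211
15 0.0195 shift [0.39 0.94 0.07] turn 0.263
12 0.0195 shift [0.44 1.14 0.07] turn 0.315
```

Request:
carry_out:
  commands:
    - [0.13,0.26,0,0.07]
    - [0.24,0.5,0,0.14]
    - [0.33,0.75,0,0.21]
    - [0.39,0.94,0,0.26]
    - [0.39,0.94,0,0.26]

```text
time_s: 7.15
eef_pos: [0.4844, 0.1418, 0.2687]
ee_rot: [3.043, 0.78, 0.0]
ft_force: [-0.5, -0.9, -0.7]
finger_gap: 0.0
grasp_force: 0.0
```

```bash
python3 - <<'E'
from k import *
stat();tip()
for a in(14,13,12,11,8,4,0): fp(a,.0195)
E
```

```text
7.15 [0.4844 0.1418 0.2687] [-0.5  -0.89 -0.74] [ 0.18  0.25 -0.62  1.91  0.17  1.03 -1.58]
yaw 15.061548868797136 r 0.03305040383597413 off 0.01921812127085436
tip 0.97 [243.0, 178.0] ang 14.58328006921099 r 0.04766600452798166
tip 0.68 [293.0, 201.3] ang -53.07683324652288 r 0.11637897166193653
14 0.0195 shift [0.03 0.05 0.07] turn 0.02
13 0.0195 shift [0.07 0.11 0.07] turn 0.038
12 0.0195 shift [0.1  0.17 0.07] turn 0.055
11 0.0195 shift [0.13 0.22 0.07] turn 0.073
8 0.0195 shift [0.21 0.41 0.07] turn 0.125
4 0.0195 shift [0.31 0.66 0.07] turn 0.195
0 0.0195 shift [0.39 0.91 0.07] turn 0.265
```

Request:
carry_out:
  commands:
    - [0.05,0.08,0,0.03]
    - [0.1,0.17,0,0.055]
    - [0.1,0.17,0,0.055]

```text
time_s: 7.55
eef_pos: [0.4862, 0.1408, 0.2687]
ee_rot: [3.064, 0.693, 0.0]
ft_force: [-0.4, -0.6, -0.8]
finger_gap: 0.003
grasp_force: 0.0
```

```bash
python3 - <<'E'
from k import *
stat();tip()
for a in(8,4,1): fp(a,.0195)
E
```

```text
7.55 [0.4862 0.1408 0.2687] [-0.42 -0.56 -0.75] [ 0.18  0.26 -0.61  1.9   0.17  1.03 -1.63]
yaw 11.782884875454325 r 0.03306541910399064 off 0.019393121637405628
tip 0.69 [245.5, 177.5] ang 11.293179775980363 r 0.05139022098330807
8 0.0195 shift [0.12 0.23 0.07] turn 0.067
4 0.0195 shift [0.23 0.47 0.07] turn 0.137
1 0.0195 shift [0.3  0.66 0.07] turn 0.19
```

Request:
carry_out:
  commands:
    - [0.12,0.23,0,0.067]
    - [0.23,0.47,0,0.137]
    - [0.3,0.66,0,0.19]
    - [0.3,0.66,0,0.19]

```text
time_s: 8.05
eef_pos: [0.4917, 0.1363, 0.2687]
ee_rot: [-3.116, -0.4, 0.0]
ft_force: [-0.5, -0.2, 0.5]
finger_gap: 0.001
grasp_force: 0.0
```

```bash
python3 - <<'E'
from k import *
stat();tip()
b=snap("side","s4")
cv2.imwrite("pics/c4.png",cv2.resize(b[120:250,170:320],None,fx=4,fy=4,interpolation=cv2.INTER_CUBIC)[:,:,::-1])
for a in(-3,-7,-10,-13,-15,-16.5,-18): fp(a,.0195)
E
```

```text
8.05 [0.4917 0.1363 0.2687] [-0.47 -0.16  0.53] [ 0.16  0.26 -0.58  1.89  0.17  1.04 -1.8 ]
yaw 0.9255554115237654 r 0.03296864574269135 off 0.01952698563097384
tip 0.68 [244.8, 177.9] ang 11.641939340940908 r 0.04975305754803181
tip 0.37 [247.6, 251.8] ang -114.96001871985435 r 0.13936398137362532
-3 0.0195 shift [0.14 0.24 0.07] turn 0.071
-7 0.0195 shift [0.25 0.49 0.07] turn 0.141
-10 0.0195 shift [0.32 0.67 0.07] turn 0.193
-13 0.0195 shift [0.38 0.86 0.07] turn 0.245
-15 0.0195 shift [0.42 0.99 0.07] turn 0.28
-16.5 0.0195 shift [0.44 1.09 0.07] turn 0.307
-18 0.0195 shift [0.46 1.19 0.07] turn 0.333
```

View pics/c4.png

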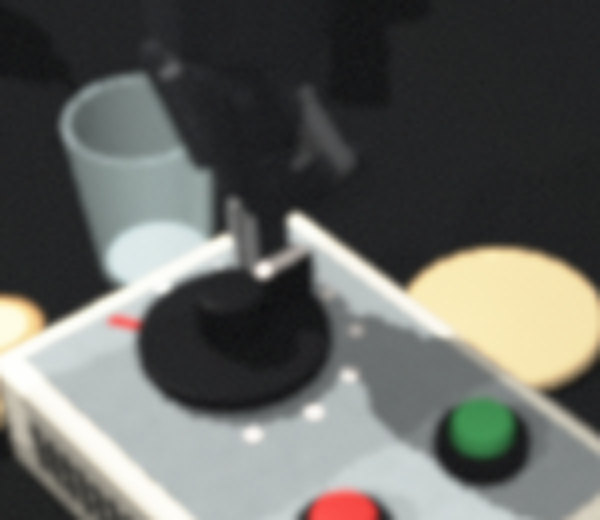

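The stripe runs from (263,270) to (308,250) in the crop, so its tip is at about (247,182), matching setting four. Now the last click, gently.

Request:
carry_out:
  commands:
    - [0.14,0.24,0,0.07]
    - [0.25,0.49,0,0.14]
    - [0.32,0.67,0,0.19]
    - [0.38,0.86,0,0.245]
    - [0.38,0.86,0,0.245]

```text
time_s: 8.7
eef_pos: [0.4975, 0.1289, 0.2687]
ee_rot: [3.141, 0.017, 0.0]
ft_force: [0.1, -0.0, 0.0]
finger_gap: 0.002
grasp_force: 0.0
```

Request:
carry_out:
  commands:
    - [0.03,0.08,0,0.022]
    - [0.05,0.16,0,0.045]
    - [0.07,0.24,0,0.067]
    - [0.07,0.24,0,0.067]

```text
time_s: 9.1
eef_pos: [0.4982, 0.1264, 0.2687]
ee_rot: [3.14, -0.09, 0.0]
ft_force: [-0.4, -0.6, 0.3]
finger_gap: -0.001
grasp_force: 0.0
```

```bash
python3 - <<'E'
from k import *
stat();tip()
fp(-18,.0195);fp(-18,.030)
E
```

```text
9.1 [0.4982 0.1264 0.2687] [-0.43 -0.61  0.27] [ 0.14  0.26 -0.53  1.89  0.15  1.04 -2.09]
yaw -16.973909491328765 r 0.032494569117273116 off 0.019146927552578435
tip 0.71 [252.5, 188.0] ang -26.503893666996397 r 0.04586081990392158
-18 0.0195 shift [0.09 0.04 0.07] turn 0.019
-18 0.03 shift [ 0.11 -1.01  0.07] turn 0.019
```

Request:
carry_out:
  commands:
    - [0,-0.6,0,0]
    - [0,-1.2,0,0]
    - [0,-1.2,-2.5,0]
    - [0,-1.2,-5.5,0]
    - [0,-1.2,-5.5,0]

```text
time_s: 9.7
eef_pos: [0.4998, 0.1399, 0.3274]
ee_rot: [-3.139, 0.087, -0.009]
ft_force: [0.2, -0.8, -0.3]
finger_gap: -0.001
grasp_force: 0.0
```

```bash
python3 - <<'E'
from k import *
stat();goto([.5301,.0015,.32],13.7)
E
```

```text
9.7 [0.4998 0.1399 0.3274] [ 0.23 -0.78 -0.34] [ 0.14  0.2  -0.55  1.82  0.12  1.15 -2.08]
yaw -16.863710985409945 r 0.03335963289988214 off 0.032675305169631505
shift [ 3.78 13.65  0.74] turn -0.294
```

Request:
carry_out:
  commands:
    - [1,3.5,0,-0.07]
    - [2,7,0,-0.15]
    - [3,10.5,0,-0.22]
    - [3.8,13.6,0,-0.29]
    - [3.8,13.6,0,-0.29]

```text
time_s: 10.2
eef_pos: [0.5297, -0.0039, 0.323]
ee_rot: [3.119, 0.36, -0.001]
ft_force: [0.1, -0.5, -0.4]
finger_gap: -0.0
grasp_force: 0.0
```

```bash
python3 - <<'E'
from k import *
stat();goto([.5301,.0015,.27],13.7)
a=snap("top","t5");b=snap("side","s5")
u=lambda i,r0,c0:cv2.resize(i[r0:r0+130,c0:c0+100],None,fx=4,fy=4,interpolation=cv2.INTER_CUBIC)
cv2.imwrite("pics/c5.png",np.hstack([u(a,180,205),u(b,150,215)])[:,:,::-1])
E
```

```text
10.2 [ 0.5297 -0.0039  0.323 ] [ 0.09 -0.48 -0.42] [ 0.34  0.22 -0.47  1.8   0.11  1.15 -1.51]
yaw -0.5345841602053856 r 0.03755227978851801 off -0.12487844885487279
shift [ 0.17 -0.53  5.3 ] turn -0.009
```

View pics/c5.png

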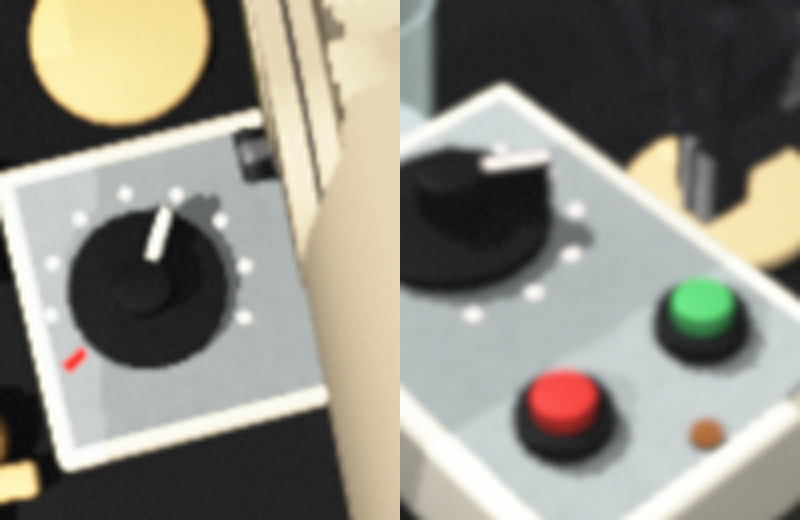

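Pointer (165,210 in the top crop) is at the fifth dot after red (177,194). Fingers hang above the green button. Now press.

Request:
carry_out:
  commands:
    - [0.2,-0.5,0.5,0]
    - [0.2,-0.5,2,0]
    - [0.2,-0.5,3.5,0]
    - [0.2,-0.5,4.5,0]
    - [0.2,-0.5,4.5,0]

```text
time_s: 10.8
eef_pos: [0.5292, 0.0061, 0.2765]
ee_rot: [-3.12, -0.367, 0.005]
ft_force: [-0.6, -0.7, 0.6]
finger_gap: 0.002
grasp_force: 0.0
```

Request:
carry_out:
  commands:
    - [0,0,0.3,0]
    - [0,0,0.6,0]
    - [0,0,0.9,0]
    - [0,0,1.1,0]
    - [0,0,1.1,0]

```text
time_s: 11.3
eef_pos: [0.5302, 0.0059, 0.2679]
ee_rot: [3.12, 0.366, 0.001]
ft_force: [-0.2, -0.4, 2.4]
finger_gap: 0.002
grasp_force: 1.1
```

```bash
python3 - <<'E'
from k import *
stat();goto([.5301,.0015,.27],13.7)
E
```

```text
11.3 [0.5302 0.0059 0.2679] [-0.15 -0.38  2.4 ] [ 0.32  0.29 -0.47  1.85  0.15  1.04 -1.55]
yaw -0.3106695844410421 r 0.03980451361836265 off -0.11553903617489615
shift [-0.11  0.43 -0.21] turn -0.005
```

Request:
carry_out:
  commands:
    - [0,0,0.1,0]
    - [0,0,0.2,0]
    - [0,0,0.2,0]

```text
time_s: 11.6
eef_pos: [0.5301, 0.0059, 0.2659]
ee_rot: [3.12, 0.366, 0.001]
ft_force: [1.0, 0.1, 3.5]
finger_gap: -0.005
grasp_force: 1.6
```

Request:
carry_out:
  commands:
    - [0,0,0.1,0]
    - [0,0,0.2,0]
    - [0,0,0.2,0]

```text
time_s: 11.9
eef_pos: [0.5302, 0.006, 0.2644]
ee_rot: [3.12, 0.366, 0.001]
ft_force: [-1.6, -1.4, 10.0]
finger_gap: 0.003
grasp_force: 4.8
```

Request:
carry_out:
  commands:
    - [0,0,0.1,0]
    - [0,0,0.2,0]
    - [0,0,0.2,0]

```text
time_s: 12.2
eef_pos: [0.5303, 0.0061, 0.264]
ee_rot: [3.119, 0.366, 0.002]
ft_force: [-9.8, -1.3, 27.1]
finger_gap: 0.004
grasp_force: 13.6
```

Request:
carry_out:
  commands:
    - [0,0,-0.3,0]
    - [0,0,-1,0]
    - [0,0,-2,0]
    - [0,0,-5,0]
    - [0,0,-9,0]

```text
time_s: 12.7
eef_pos: [0.5291, 0.0059, 0.3513]
ee_rot: [-3.119, -0.367, 0.007]
ft_force: [0.2, -0.3, -1.0]
finger_gap: 0.001
grasp_force: 0.0
```

Request:
carry_out:
  commands:
    - [-4,0,-4,0]
    - [-4,4,-4,0]
    - [-4,9,-4,0]
    - [-4,14,-4,0]
    - [-4,19,-4,0]

```text
time_s: 13.2
eef_pos: [0.5349, -0.1899, 0.3922]
ee_rot: [3.12, 0.367, 0.0]
ft_force: [0.7, 0.8, 0.4]
finger_gap: 0.003
grasp_force: 0.0
```

Request:
carry_out:
  commands:
    - [0,4.5,0,0]
    - [0,9,0,0]
    - [0,9,0,0]
    - [0,9,0,0]

```text
time_s: 13.6
eef_pos: [0.5557, -0.2765, 0.3912]
ee_rot: [-3.119, -0.364, 0.002]
ft_force: [0.9, 0.7, 0.4]
finger_gap: -0.004
grasp_force: 0.0
```

```bash
python3 - <<'E'
from k import *
stat()
a=snap("top","t6");b=snap("side","s6")
u=lambda i,r0,c0:cv2.resize(i[r0:r0+150,c0:c0+130],None,fx=3,fy=3,interpolation=cv2.INTER_CUBIC)
cv2.imwrite("pics/c6.png",np.hstack([u(a,180,200),u(b,150,200)])[:,:,::-1])
E
```

```text
13.6 [ 0.5557 -0.2765  0.3912] [0.89 0.69 0.43] [ 0.61  0.35 -0.29  1.48  0.1   1.33 -1.02]
yaw -0.4001357262222971 r -0.00015656073652645097 off -0.39619974952156695
```

View pics/c6.png

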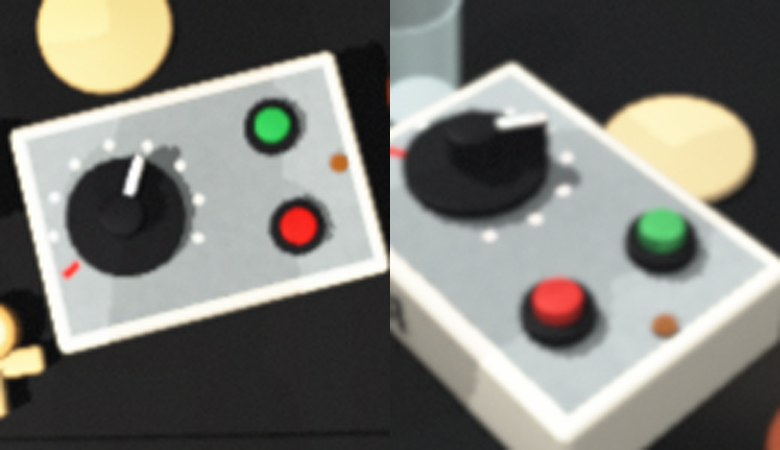

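The pointer (138,160) is at the fifth dot (147,147). Both buttons are up and the unit hasn't moved.

```bash
python3 -c "
from station import order
print(order.job_done())"
```

```text
the job is handed in; nothing more can be done
None
```

The selector is at setting five, never past it, and the green button was pressed until it bottomed out (27 N at the wrist), then came back up; the red button, specimens and glassware were not touched, and the job was handed in at about 14 s.

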